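Arm the food processor and hold its speed dial at full

TASK

Run the food processor at full speed: first twist the black arming knob on its deck clockwise all the way to its stop and let go so that it springs back, then push the orange paddle of the dial on its end face down past the first and second clicks to the third. The dial springs back if released, so finish while still holding the paddle down at the third click with the gripper's fingers. Leave the pink flask, the mug and the jar standing where they are.

Things in the scene. Friction and masses are not known exactly. Their poses are not given: they have to be found in the camera images.
- processor: White food processor, fixed to the worktop. Origin: centre of its underside, z up. Motor base 190 (x) by 300 (y) by 100 mm high. A clear bowl, 84 mm radius about x 0, y +65 mm, rises on it to 312 mm above the worktop. The arming knob stands on the flat deck of the -y half; the speed dial is on the upright end face at y -150 mm.
- knob (a joint): Arming knob's turn in rad: 0 at rest, grows clockwise seen from above, stop at 1.2. A spring always drives it back to 0 (0.05 N m at rest, 0.17 N m at the stop).
- knob_grip (a point): Grip point of the black knob, on its vertical axis (processor x -35, y -95 mm), 131 mm above the worktop. The grip is an upright bar 42 mm long, 14 thick; its top is 10 mm above this point, its foot 21 mm below on a disc of 24 mm radius. The point's x axis runs along the bar and turns with it; at rest it is the processor's x axis.
- dial (a joint): Speed dial in rad: 0 at rest (paddle raised), grows as the paddle is pushed down. Clicks (detents) at 0.30, 0.60 and 0.90, end stop at 0.93; the third click counts above 0.80. A spring returns the dial to 0 from every position; pushing the paddle takes 3 to 11 N.
- dial_pad (a point): Push point on the upper face of the orange paddle, a bar 26 mm radial, 56 along the axle (20 mm on outwards, 36 back from here), 12 thick. Level axle along the processor's y, through x -20 mm, 65 mm up. Point: 75 mm from axle along point x, 6 mm along point z (face normal), processor y -193 mm. Its x slopes up 0.45 rad towards processor +x at rest, 0.45 down at the third click.
- flask: Bystander: pink metal drinking flask, 68 mm across, 205 mm tall, upright, 0.45 kg; origin at the centre of its underside.
- mug: Bystander: white mug, 82 mm across, 90 mm tall, with a handle; origin at the centre of its underside.
- jar: Bystander: amber jar with black lid, 72 mm across, 90 mm tall; origin at the centre of its underside.

How it is judged:
By the outcome, as a careful person would: the job done as asked, in the order asked, and still so for the second after the job is handed in, while the arm keeps its last pose, push and grip.
It also fails if it takes over 53 s, if anything falls off the work surface, if the arm or the gripper's body presses on something with over 40 N, if the wrist force passes 120 N, or if a joint passes its speed limit or range.

ROBOT

A 6-joint arm with a two-finger parallel gripper is mounted at the origin on the work surface. World frame = base frame: x ahead of the robot, y to its left, z up, the work surface at z = 0. Lengths are in m, angles in rad, forces in N, time in s.
With the tool pointing down it reaches from about 0.3 to 0.775 m from the base axis. Payload 14.6 kg.
Tool frame: the origin (TCP) lies at the very end of the fingers, on their centre line; the grasp point (between the pads) lies 19 mm behind it; z points along the fingers, y is the line along which they close (so a half turn about z gives the same grasp; the last joint's range is limited). The gripper opens to 94 mm and grips with 3 to 60 N. Pads are 16 mm wide; open, the fingers measure 119 mm over their backs; the gripper's body (75 mm by 177 mm) begins 78 mm behind the grasp point.
Start: joints at [1.164, 0.3, 1.521, -0, 1.321, -0.067], TCP at [0.183, 0.519, 0.205] pointing down, gripper open.
Joint ranges: [-3.03, 3.03], [-0.79, 2.21], [0.23, 2.52], [-1.04, 4.18], [0, 3.07], [-2.55, 2.55]. Speed limits (rad/s): [2.22, 2.22, 2.57, 3.14, 3.14, 3.14].

INTERFACE

Orientations are given as [roll, pitch, yaw] about the fixed x, y, z axes, in that order (R = Rz(yaw) Ry(pitch) Rx(roll)).
In Python, from station import status, vision, order, silhouettes gives the robot as it stands. The module is installed in compiled form; this text tells all that it offers.
- The arm moves only by the shell command python3 -m pendant 'ROWS' [FORCE]. ROWS is JSON, one flat list of numbers, 7 for each row, row after row: the shift along the tool's x, y, z in units of 500 mm (1.0 is 500 mm), then the turn, a rotation vector about the tool's x, y, z in units of 90 degrees (1.0 is 90 degrees), then the opening, from -1 (shut) to 1 (fully open). A call has 1 to 12 rows; each row is the pose to reach, as a shift and turn from the pose commanded when the call began, along the tool's axes at that moment; what a row does not reach only later rows make up. A row lasts 1/10 s, in which the tool goes at most 50 mm and 8.59 degrees, less where a joint would pass 70% of its speed; a pose out of reach is approached as far as the arm can. A call with a number of a shift or a turn outside -1 to 1 is refused whole. A call with a gripper value outside its range is refused whole. The fingers move at their own pace and stop on an object; FORCE is the grip in N (left out, the last holds). Time passes only in rows, so rows that repeat a pose let the fingers close. It gives the time, the measured TCP pose, the force, the opening and the grip force at its end, in the units of the state.
- status.get_obs(): the state, without advancing time (a new reading comes with each control period).
- vision.camera(name): name is "side" or "top"; returns a dict with "pixels" (384x512x3 uint8, red, green, blue), "K" (3x3 intrinsics, pixels), "k1" (the pictures are not rectified: a ray, as slopes to the right and down, at radius r is drawn at 1 + k1 r^2 times it, then the intrinsics apply), "R" (3x3) and "t" (3): a world point X has camera coordinates R X + t. Camera axes: x right, y down, z forward; pixel columns grow to the right and rows downward; lengths in m; the calibration is good to about 2 mm. A picture is of the moment at which its call begins. There is no depth.
- order.hand_in(): hands the job in; it is judged then, once.
Trained networks look in a picture, given as the dict that the camera call returned (one of the last four; its "shot" number tells which), for a name from the list of things; names that differ only in an ending like _2 or _b are one class to them, and where a whole thing is asked for, a point or a joint stands for the part that bears it (a point fixed in the world has none). Each returns a list of dicts, best first, with "score" (0 to 1); they miss things now and then, are a little off and sometimes report something else, mostly with a low value. They report only what shows in the picture. A call takes as long as a camera call.
- silhouettes(target, picture): "region" (384x512 bool, what is visible of it) and "extent" ([left, top, right, bottom] in pixels, round what is visible of it).
The state is a dict: "time_s": time; "qpos": joint angles; "joint_vel": joint speeds; "tau": joint torques, N m; "ee_pos": TCP position; "eef_rot": TCP orientation; "force": force on the tool from outside, world axes, zero at the start; "moment": the same for the moment, N m; "grip_width": finger opening in m; "grip_force": force on a finger pad.
Only numpy, scipy, OpenCV 4.12 (cv2) and the standard library are available. Lean on these libraries where they do the work, as an engineer would, in place of code of your own. Each camera call takes 0.05 s, during which the arm holds its last target. There are 200 camera calls.

## Working session

There is one attempt and no reset: what is moved stays moved. The work goes in short steps, Python scripts to look and compute and a shell command to move; the robot and the scene stay as the last step left them, time stands still between calls to the robot, and variables do not carry over. Pictures are saved under pics/ and viewed, at most 10 in all, crops included, and the job is handed in when it is done.

```bash
mkdir -p pics; python3 - <<'E'
from station import status, vision, silhouettes
import cv2,numpy as np,pickle
o=status.get_obs();print(o)
d={}
for n in("side","top"):
    c=vision.camera(n);d[n]=c
    cv2.imwrite(f"pics/{n}0.png",c["pixels"][...,::-1])
    print(n,c["K"].tolist(),c["k1"],c["R"].tolist(),c["t"].tolist())
    for t in["processor","knob_grip","dial_pad","flask","mug","jar"]:
        for s in silhouettes(t,c)[:2]:
            print(t,round(s["score"],2),s["extent"],s["region"].sum())
            d[n,t]=d.get((n,t)) or s
pickle.dump(d,open("d.pkl","wb"))
E
```

```text
{'time_s': 0.0, 'qpos': array([ 1.16441759e+00,  3.00456412e-01,  1.52159635e+00, -1.15564540e-05,
        1.32068865e+00, -6.65747466e-02]), 'joint_vel': array([ 0.00077979, -0.00068502,  0.00032016,  0.00010944,  0.00041729,
       -0.00081869]), 'tau': array([ 6.75143256e-04, -5.31804836e+01, -3.52735126e+01,  7.08563067e-02,
        2.44116521e-02, -6.48323976e-05]), 'ee_pos': array([0.18320322, 0.51830831, 0.20488793]), 'eef_rot': array([-3.14044569e+00, -6.52533150e-05,  2.80179149e+00]), 'force': array([ 0.13380486, -0.2142149 ,  0.18220951]), 'moment': array([0.02399904, 0.04217608, 0.04367079]), 'grip_force': 0.0, 'grip_width': 0.09387884095014483}
side [[444.21685117120285, 0.0, 257.1600739796961], [0.0, 444.21685117120285, 195.9020928301677], [0.0, 0.0, 1.0]] -0.08483448160186666 [[0.9857203088087775, -0.16796460744132755, 0.011973447665937326], [-0.11813162407436362, -0.740436551251444, -0.6616635345584798], [0.12000163413671262, 0.6508007407939455, -0.7497052778169367]] [-0.5594443946969235, 0.18193970063861947, 1.3514446572704282]
processor 0.62 [215.6, 126.1, 287.0, 25
[... 202 characters left out ...]
28.6, 111.3, 242.7, 129.8] 297
top [[391.6607182471871, 0.0, 254.1158697325094], [0.0, 391.6607182471871, 191.58108596613204], [0.0, 0.0, 1.0]] -0.03177172948590499 [[0.016348742993485925, -0.9998393180224234, -0.007352328813886824], [-0.9750830295729229, -0.01431603969815395, -0.22137781380764124], [0.22123698615155366, 0.010788380036661976, -0.9751604005571399]] [0.045444391635467034, 0.575532232809831, 0.9970665892968499]
processor 0.9 [184.1, 147.4, 333.6, 240.6] 9747
knob_grip 0.84 [277.3, 199.7, 299.1, 220.5] 276
dial_pad 0.71 [307.0, 180.8, 334.0, 222.0] 499
flask 0.72 [383.7, 110.6, 433.3, 154.7] 1233
mug 0.74 [390.1, 213.8, 431.9, 252.0] 1237
jar 0.62 [79.0, 179.2, 116.0, 208.2] 784
```

View pics/side0.png

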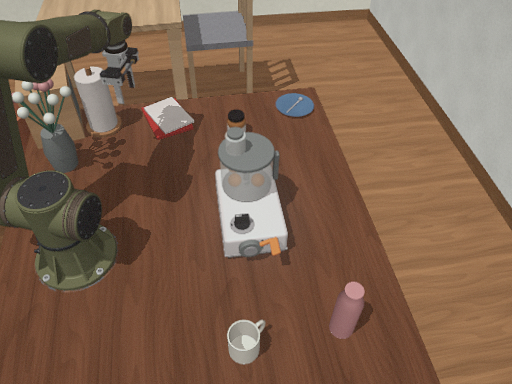

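View pics/top0.png

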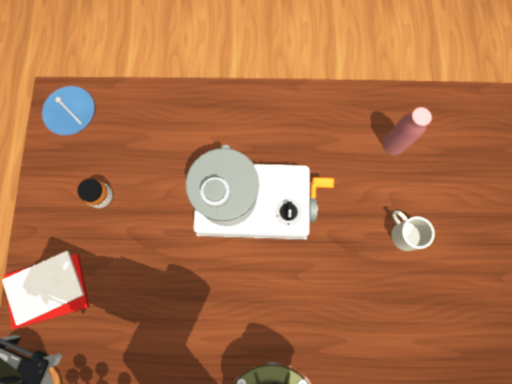

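The side view shows the processor in the centre (knob ≈(241,222), paddle ≈(275,245)), mug at (245,341), flask at (347,311). The top view shows the processor at (194–310, 163–240), knob (289,211), paddle (322,184), mug (412,232) and flask (410,130). The processor's axes run nearly along the world's.

```bash
cat > h.py <<'E'
import numpy as np,cv2,pickle
from scipy.optimize import minimize
def proj(c,X):
    p=np.atleast_2d(X)@np.array(c["R"]).T+c["t"]; s=p[:,:2]/p[:,2:]
    s=s*(1+c["k1"]*(s**2).sum(1,keepdims=True)); K=np.array(c["K"])
    return s*[K[0,0],K[1,1]]+K[:2,2]
def W(p,X):
    c,s=np.cos(p[2]),np.sin(p[2]);return np.atleast_2d(X)@np.array([[c,-s,0],[s,c,0],[0,0,1]]).T+[p[0],p[1],0]
def pad(th):  # dial pad in processor frame, dial angle th
    a=0.45-th;return np.array([-.02+.075*np.cos(a)-.006*np.sin(a),-.193,.065+.075*np.sin(a)+.006*np.cos(a)])
E
python3 - <<'E'
from h import *
d=pickle.load(open("d.pkl","rb"))
a=np.linspace(0,2*np.pi,40)
box=np.array([[x,y,z] for x in(-.095,.095) for y in(-.15,.15) for z in(0,.1)])
def cyl(x,y,r,z0,z1):return np.array([[x+r*np.cos(t),y+r*np.sin(t),z] for t in a for z in(z0,z1)])
bowl=cyl(0,.065,.084,.1,.25)
def bar(c,l,w,z0,z1):return np.array([[c[0]+i*l/2,c[1]+j*w/2,z] for i in(-1,1) for j in(-1,1) for z in(z0,z1)])
S=8
def ren(c,p,parts):
    m=np.zeros((384,512),np.uint8)
    for X in parts:
        cv2.fillPoly(m,[cv2.convexHull(np.round(proj(c,W(p,X))*S).astype(np.int32))],1,cv2.LINE_8,3)
    return m.astype(bool)
# white deck edges: IoU in both views
def cost(p):
    e=0
    for n in("side","top"):
        m=ren(d[n],p,[box,bowl]);r=d[n,"processor"]["region"]|d[n,"knob_grip"]["region"]
        e+=1-(m&r).sum()/(m|r).sum()
    return e
best=None
for y0 in(-.1,0,.1):
    r=minimize(cost,[.57,.05,y0],method="Nelder-Mead",options=dict(initial_simplex=np.array([[.57,.05,y0],[.6,.05,y0],[.57,.08,y0],[.57,.05,y0+.1]]),xatol=1e-4,fatol=1e-5))
    print(r.x,r.fun)
    if best is None or r.fun<best.fun:best=r
# white base bottom/deck: point-based fit from knob and paddle centroids + yaw
th=.45
pc=np.array([pad(0)+[-.0*np.cos(th)+.006*np.sin(th),-.008,-.006*np.cos(th)]])[0]
def res(p):
    for n in("side","top"):
        for t,X in(("knob_grip",[-.035,-.095,.128]),("dial_pad",pc)):
            ys,xs=np.nonzero(d[n,t]["region"]);print(n,t,"obs",xs.mean().round(1),ys.mean().round(1),"pred",proj(d[n],W(p,X)).round(1))
p=best.x;res(p)
ims=[]
for n,(x0,y0,x1,y1) in dict(side=(195,100,315,280),top=(170,130,350,260)).items():
    k=4 if n=="top" else 3
    im=cv2.resize(d[n]["pixels"][y0:y1,x0:x1,::-1],None,fx=k,fy=k,interpolation=cv2.INTER_CUBIC)
    def dr(X,col):
        h=(proj(d[n],W(p,X))-[x0,y0]+.5)*k;cv2.polylines(im,[cv2.convexHull(h.astype(np.float32)).astype(np.int32)],True,col,1)
    dr(box,(0,0,255));dr(box[box[:,2]>.05],(0,255,0));dr(bowl,(255,0,0));dr(bar((-.035,-.095),.042,.014,.141,.141),(255,0,255));dr(cyl(-.035,-.095,.024,.11,.11),(255,255,0))
    u=np.array([np.cos(th),0,np.sin(th)])
    dr(np.array([pad(0)+i*.013*u+[0,j,0] for i in(-1,1) for j in(-.02,.036)]),(255,0,255))
    cv2.imwrite(f"pics/fit_{n}.png",im)
E
```

```text
[ 0.551822    0.05626246 -0.0351476 ] 0.15749622881526082
[ 0.55115114  0.05977803 -0.02903358] 0.16020081432401445
[ 0.55139207  0.05694771 -0.02912155] 0.15493629105294693
side knob_grip obs 242.3 221.2 pred [[241.6 217.9]]
side dial_pad obs 258.8 246.4 pred [[275.1 250.7]]
top knob_grip obs 288.5 210.8 pred [[289.8 210.2]]
top dial_pad obs 317.9 194.4 pred [[329.9 183.1]]
```

View pics/fit_top.png

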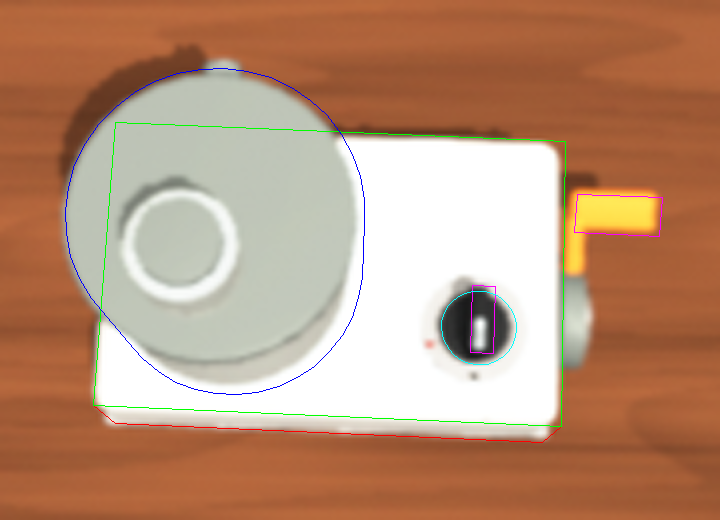

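View pics/fit_side.png

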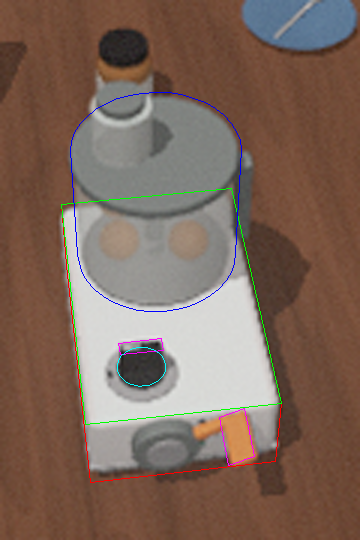

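```bash
cat >> h.py <<'E'
P=np.array([.5515,.0575,-.03])
from scipy.spatial.transform import Rotation as Ro
from station import status
def plan(*tg,yaw=P[2]+np.pi/2,world=False):
    o=status.get_obs();R0=Ro.from_euler("xyz",o["eef_rot"]);Rt=Ro.from_euler("xyz",[np.pi,0,yaw])
    print("t",o["time_s"],"tcp",o["ee_pos"].round(4),"F",o["force"].round(1))
    for X in tg:
        X=np.array(X) if world else W(P,X)[0]
        print(X.round(4),(R0.inv().apply(X-o["ee_pos"])/.5).round(4),((R0.inv()*Rt).as_rotvec()/(np.pi/2)).round(4))
E
python3 -c "
from h import *
plan([.1832,.5183,.43],world=True,yaw=2.8018)
plan([-.035+.0275,-.095+.02,.43],[-.035+.0275,-.095+.02,.2])"
```

```text
t 0.7 tcp [0.1833 0.5185 0.2054] F [0.1 0.1 0.3]
[0.1832 0.5183 0.43  ] [ 1.000e-04 -5.000e-04 -4.491e-01] [-0. -0. -0.]
t 0.7 tcp [0.1833 0.5185 0.2054] F [0.1 0.1 0.3]
[ 0.5418 -0.0172  0.43  ] [-1.0331 -0.7713 -0.4491] [-0.     -0.      0.8027]
[ 0.5418 -0.0172  0.2   ] [-1.0331 -0.7713  0.0109] [-0.     -0.      0.8027]
```

```bash
python3 -m pendant '[0,0,-0.1,0,0,0,-1, 0,0,-0.2,0,0,0,-1, 0,0,-0.3,0,0,0,-1, 0,0,-0.4,0,0,0,-1, 0,0,-0.45,0,0,0,-1, -0.1,-0.07,-0.45,0,0,0.08,-1, -0.2,-0.14,-0.45,0,0,0.16,-1, -0.3,-0.22,-0.45,0,0,0.24,-1, -0.4,-0.3,-0.45,0,0,0.32,-1, -0.5,-0.37,-0.45,0,0,0.4,-1, -0.5,-0.37,-0.45,0,0,0.4,-1]' 20; python3 -c "
from h import *
plan([-.035+.0275,-.095+.02,.43],[-.035+.0275,-.095+.02,.2])"
```

```text
time_s: 1.8
ee_pos: [0.3517, 0.2681, 0.4307]
eef_rot: [3.141, 0.0, 2.169]
force: [1.0, 0.0, -0.2]
grip_width: 0.0093
grip_force: 0.0
t 1.8 tcp [0.3517 0.2681 0.4307] F [ 1.   0.  -0.2]
[ 0.5418 -0.0172  0.43  ] [-0.6856 -0.0074  0.0014] [ 4.e-04 -1.e-04  4.e-01]
[ 0.5418 -0.0172  0.2   ] [-0.6856 -0.0077  0.4614] [ 4.e-04 -1.e-04  4.e-01]
```

```bash
python3 -m pendant '[-0.685,-0.007,0,0,0,0.4,-1, -0.685,-0.007,0,0,0,0.4,-1, -0.685,-0.007,0,0,0,0.4,-1, -0.685,-0.007,0,0,0,0.4,-1, -0.685,-0.007,0,0,0,0.4,-1, -0.685,-0.007,0,0,0,0.4,-1, -0.685,-0.007,0,0,0,0.4,-1, -0.685,-0.007,0,0,0,0.4,-1, -0.685,-0.007,0.2,0,0,0.4,-1, -0.685,-0.007,0.3,0,0,0.4,-1, -0.685,-0.007,0.46,0,0,0.4,-1, -0.685,-0.007,0.46,0,0,0.4,-1]'; python3 - <<'E'
from h import *
from station import vision
k=[-.035,-.095]
plan([k[0]+.0275,k[1]+.022,.2],[k[0]+.0275,k[1]+.022,.116])
ims=[]
for n,(x0,y0,x1,y1) in dict(side=(195,130,315,280),top=(230,140,350,290)).items():
    c=vision.camera(n);ims.append(cv2.resize(c["pixels"][y0:y1,x0:x1,::-1],None,fx=3.3,fy=3.3,interpolation=cv2.INTER_CUBIC))
cv2.imwrite("pics/a1.png",np.hstack(ims))
E
```

```text
time_s: 3.0
ee_pos: [0.5419, -0.0137, 0.2289]
eef_rot: [3.141, -0.0, 1.545]
force: [1.1, 0.1, -0.1]
grip_width: 0.0005
grip_force: 0.0
t 3.0 tcp [ 0.5419 -0.0137  0.2289] F [ 1.1  0.1 -0.1]
[ 0.5418 -0.0152  0.2   ] [-0.0032 -0.0001  0.0579] [ 0.0005 -0.      0.003 ]
[ 0.5418 -0.0152  0.116 ] [-3.200e-03 -2.000e-04  2.259e-01] [ 0.0005 -0.      0.003 ]
```

View pics/a1.png

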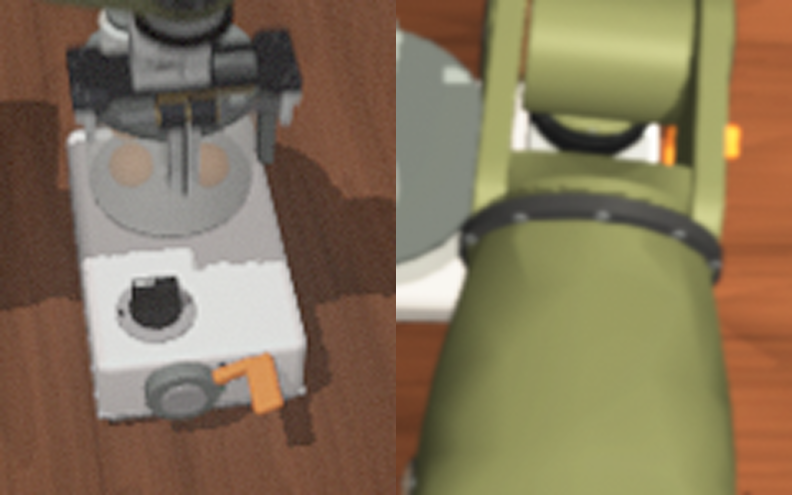

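The picture shows the closed fingers above the deck, with the knob bar at rest along x (side ≈(242,216)), matching the model to about 1 px. Next I lower behind the bar's +x end.

```bash
python3 -m pendant '[-0.003,0,0.05,0,0,0.003,-1, -0.003,0,0.1,0,0,0.003,-1, -0.003,0,0.15,0,0,0.003,-1, -0.003,0,0.18,0,0,0.003,-1, -0.003,0,0.2,0,0,0.003,-1, -0.003,0,0.22,0,0,0.003,-1, -0.003,0,0.22,0,0,0.003,-1, -0.003,0,0.22,0,0,0.003,-1]'; python3 - <<'E'
from h import *
print(status.get_obs()["tau"].round(1))
k=np.array([-.035,-.095])
def c(th):
    f=.437-th;q=k+[.0125+.0166*np.cos(f),.008+.0166*np.sin(f)];return [*q,.118]
plan([k[0]+.0275,k[1]+.017,.118],*[c(t) for t in(0,.2,.4,.6,.8,1.,1.2,1.3)])
E
```

```text
time_s: 3.9
ee_pos: [0.5429, -0.0157, 0.1214]
eef_rot: [3.141, 0.0, 1.541]
force: [-0.0, 0.6, -0.1]
grip_width: 0.0006
grip_force: 0.0
[  0.  -53.4 -31.9   0.1  -0.    0. ]
t 3.9 tcp [ 0.5429 -0.0157  0.1214] F [-0.   0.6 -0.1]
[ 0.5417 -0.0202  0.118 ] [-0.0092 -0.0021  0.0068] [ 0.0007  0.     -0.0002]
[ 0.5416 -0.0222  0.118 ] [-0.0132 -0.002   0.0068] [ 0.0007  0.     -0.0002]
[ 0.5426 -0.0254  0.118 ] [-0.0194  0.0002  0.0068] [ 0.0007  0.     -0.0002]
[ 0.543  -0.0287  0.118 ] [-0.026   0.0011  0.0068] [ 0.0007  0.     -0.0002]
[ 0.5427 -0.032   0.118 ] [-0.0326  0.0007  0.0068] [ 0.0007  0.     -0.0002]
[ 0.5417 -0.0351  0.118 ] [-0.039  -0.0011  0.0068] [ 0.0007  0.     -0.0002]
[ 0.5402 -0.0381  0.118 ] [-0.045  -0.004   0.0068] [ 0.0007  0.     -0.0002]
[ 0.538  -0.0406  0.118 ] [-0.0502 -0.0081  0.0068] [ 0.0007  0.     -0.0002]
[ 0.5368 -0.0417  0.118 ] [-0.0525 -0.0105  0.0068] [ 0.0007  0.     -0.0002]
```

Approach to contact and begin turning (to about 0.6 rad).

```bash
python3 -m pendant '[-0.008,-0.002,0.006,0,0,0,-1, -0.013,-0.002,0.006,0,0,0,-1, -0.016,-0.001,0.006,0,0,0,-1, -0.016,-0.001,0.006,0,0,0,-1]'; python3 -m pendant '[-0.006,0.002,0,0,0,0,-1, -0.012,0.002,0,0,0,0,-1, -0.017,0.001,0,0,0,0,-1, -0.017,0.001,0,0,0,0,-1]';python3 -c "
from h import *
from station import vision
c=vision.camera('side');cv2.imwrite('pics/a2.png',cv2.resize(c['pixels'][180:280,195:315,::-1],None,fx=5,fy=5,interpolation=cv2.INTER_CUBIC))"
```

```text
time_s: 4.3
ee_pos: [0.5421, -0.0236, 0.1178]
eef_rot: [3.14, -0.001, 1.54]
force: [2.5, 4.1, -0.6]
grip_width: 0.0006
grip_force: 2.3
time_s: 4.7
ee_pos: [0.5421, -0.0319, 0.1178]
eef_rot: [3.141, -0.001, 1.54]
force: [2.0, 5.0, -0.5]
grip_width: 0.0002
grip_force: 3.0
```

View pics/a2.png

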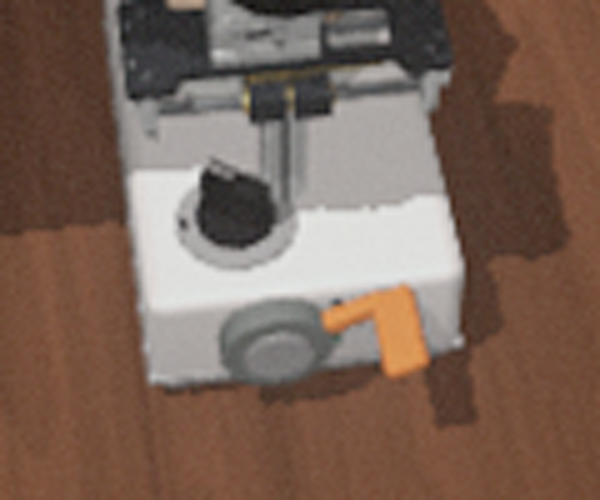

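The picture shows the bar turned clockwise by about 0.6 rad, with the fingers on its right end. I continue to the stop.

```bash
python3 -m pendant '[-0.006,-0.002,0,0,0,0,-1, -0.012,-0.005,0,0,0,0,-1, -0.012,-0.005,0,0,0,0,-1]'; python3 -m pendant '[-0.002,-0.002,0,0,0,0,-1, -0.005,-0.004,0,0,0,0,-1, -0.005,-0.004,0,0,0,0,-1]'; python3 -m pendant '[-0.001,-0.001,0,0,0,0,-1,-0.001,-0.001,0,0,0,0,-1]'
```

```text
time_s: 5.05
ee_pos: [0.5396, -0.0377, 0.1178]
eef_rot: [3.14, -0.001, 1.54]
force: [4.3, 7.4, -1.2]
grip_width: 0.0007
grip_force: 3.7
time_s: 5.35
ee_pos: [0.5378, -0.0399, 0.1178]
eef_rot: [3.14, -0.001, 1.54]
force: [6.4, 7.6, -2.1]
grip_width: 0.0005
grip_force: 4.0
time_s: 5.55
ee_pos: [0.5373, -0.0403, 0.1179]
eef_rot: [3.139, -0.001, 1.54]
force: [5.6, 6.9, -2.6]
grip_width: 0.0005
grip_force: 4.1
```

```bash
for i in 1; do :; done; python3 -m pendant '[-0.002,-0.002,0,0,0,0,-1,-0.002,-0.002,0,0,0,0,-1]';  python3 -m pendant '[-0.002,-0.002,0,0,0,0,-1,-0.002,-0.002,0,0,0,0,-1]'; python3 -m pendant '[-0.001,-0.001,0,0,0,0,-1,-0.001,-0.001,0,0,0,0,-1]'
```

```text
time_s: 5.75
ee_pos: [0.537, -0.0406, 0.118]
eef_rot: [3.138, -0.003, 1.54]
force: [12.0, 12.3, -4.3]
grip_width: 0.0005
grip_force: 7.7
time_s: 5.95
ee_pos: [0.5367, -0.0409, 0.1181]
eef_rot: [3.136, -0.004, 1.541]
force: [18.3, 17.8, -7.3]
grip_width: 0.0008
grip_force: 11.5
time_s: 6.15
ee_pos: [0.5366, -0.041, 0.1181]
eef_rot: [3.135, -0.004, 1.541]
force: [20.9, 21.8, -7.0]
grip_width: 0.0006
grip_force: 13.3
```

```bash
python3 -c "
from h import *
from station import vision
c=vision.camera('side');cv2.imwrite('pics/a3.png',cv2.resize(c['pixels'][180:280,195:315,::-1],None,fx=5,fy=5,interpolation=cv2.INTER_CUBIC))"
```

```text
(no output)
```

View pics/a3.png

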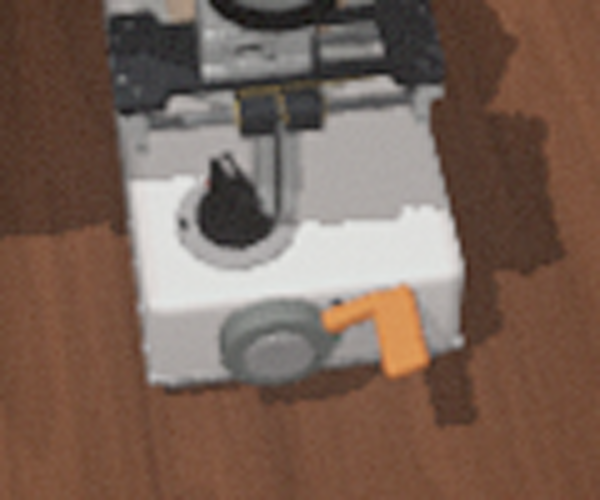

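The bar now points nearly towards the camera, about 1.2 rad, and the force climbs while the position stalls: it is at the stop. I back off, lift and plan the dial.

```bash
python3 -m pendant '[0.02,0.02,0,0,0,0,-1, 0.04,0.025,0,0,0,0,-1, 0.055,0.02,0,0,0,0,-1, 0.055,0.02,-0.08,0,0,0,-1, 0.055,0.02,-0.16,0,0,0,-1, 0.055,0.02,-0.16,0,0,0,-1]'; python3 -c "
from h import *
from station import vision
plan([.058,-.197,.2],[.058,-.197,.125],[.058,-.197,.04])
c=vision.camera('side');cv2.imwrite('pics/a4.png',cv2.resize(c['pixels'][180:280,195:315,::-1],None,fx=5,fy=5,interpolation=cv2.INTER_CUBIC))"
```

```text
time_s: 6.8
ee_pos: [0.5463, -0.0164, 0.2027]
eef_rot: [3.134, 0.001, 1.541]
force: [-0.3, -0.1, 0.7]
grip_width: 0.0004
grip_force: 0.0
t 6.8 tcp [ 0.5463 -0.0164  0.2027] F [-0.3 -0.1  0.7]
[ 0.6036 -0.1412  0.2   ] [-0.2459  0.1221  0.0066] [ 0.005   0.0006 -0.0001]
[ 0.6036 -0.1412  0.125 ] [-0.2458  0.1209  0.1566] [ 0.005   0.0006 -0.0001]
[ 0.6036 -0.1412  0.04  ] [-0.2456  0.1195  0.3266] [ 0.005   0.0006 -0.0001]
```

View pics/a4.png

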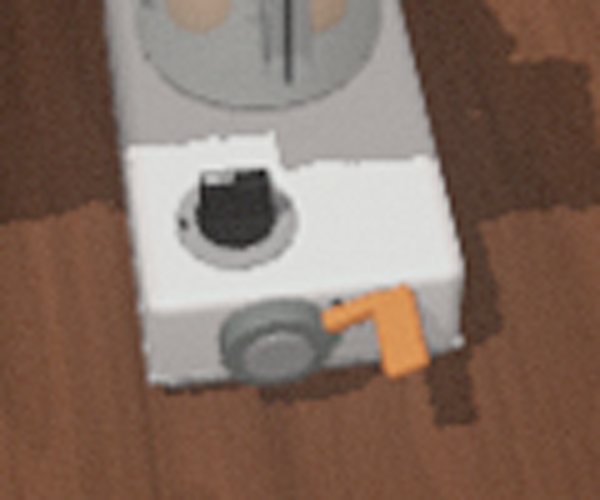

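The knob is back at rest, with its bar along x again. Now I go above the paddle and touch down.

```bash
python3 -m pendant '[-0.08,0.04,0,0,0,0,-1, -0.16,0.08,0,0,0,0,-1, -0.246,0.122,0,0.005,0,0,-1, -0.246,0.122,0,0.005,0,0,-1, -0.246,0.122,0.08,0.005,0,0,-1, -0.246,0.122,0.15,0.005,0,0,-1, -0.246,0.121,0.155,0.005,0,0,-1, -0.246,0.121,0.155,0.005,0,0,-1]'; python3 -c "
from h import *
plan(*[[.058,-.197,z] for z in (.1,.06,.04,.036)])"
```

```text
time_s: 7.65
ee_pos: [0.6011, -0.1406, 0.1198]
eef_rot: [-3.132, -0.0, 1.541]
force: [0.0, -0.2, 0.4]
grip_width: 0.0009
grip_force: 0.0
t 7.65 tcp [ 0.6011 -0.1406  0.1198] F [ 0.  -0.2  0.4]
[ 0.6036 -0.1412  0.1   ] [-0.001   0.0053  0.0396] [-0.006  -0.0002 -0.0001]
[ 0.6036 -0.1412  0.06  ] [-0.001   0.0061  0.1196] [-0.006  -0.0002 -0.0001]
[ 0.6036 -0.1412  0.04  ] [-0.001   0.0064  0.1596] [-0.006  -0.0002 -0.0001]
[ 0.6036 -0.1412  0.036 ] [-0.001   0.0065  0.1676] [-0.006  -0.0002 -0.0001]
```

```bash
python3 -m pendant '[0,0.005,0.02,-0.006,0,0,-1, -0.001,0.006,0.04,-0.006,0,0,-1, -0.001,0.006,0.06,-0.006,0,0,-1, -0.001,0.006,0.08,-0.006,0,0,-1, -0.001,0.006,0.1,-0.006,0,0,-1, -0.001,0.006,0.12,-0.006,0,0,-1, -0.001,0.006,0.13,-0.006,0,0,-1, -0.001,0.006,0.14,-0.006,0,0,-1, -0.001,0.006,0.14,-0.006,0,0,-1]'; python3 -m pendant '[0,0,0.005,0,0,0,-1, 0,0,0.01,0,0,0,-1, 0,0,0.014,0,0,0,-1, 0,0,0.014,0,0,0,-1]'; python3 -m pendant '[0,0,0.003,0,0,0,-1, 0,0,0.003,0,0,0,-1]'
```

```text
time_s: 8.55
ee_pos: [0.6047, -0.1419, 0.0508]
eef_rot: [3.138, 0.001, 1.54]
force: [-0.5, -0.8, 9.4]
grip_width: 0.0007
grip_force: 4.4
time_s: 8.95
ee_pos: [0.6043, -0.1417, 0.0436]
eef_rot: [3.139, 0.0, 1.54]
force: [-1.3, 0.4, 5.9]
grip_width: 0.0006
grip_force: 2.4
time_s: 9.15
ee_pos: [0.6044, -0.1417, 0.0422]
eef_rot: [3.139, 0.0, 1.541]
force: [-1.2, 0.3, 5.4]
grip_width: 0.0006
grip_force: 2.3
```

```bash
python3 -m pendant '[0,0,0.003,0,0,0,-1, 0,0,0.003,0,0,0,-1]';python3 -m pendant '[0,0,0.003,0,0,0,-1, 0,0,0.003,0,0,0,-1]';python3 -m pendant '[0,0,0.002,0,0,0,-1, 0,0,0.002,0,0,0,-1]'
```

```text
time_s: 9.35
ee_pos: [0.6044, -0.1417, 0.0407]
eef_rot: [3.139, 0.0, 1.541]
force: [-1.6, -0.6, 5.8]
grip_width: 0.0006
grip_force: 2.4
time_s: 9.55
ee_pos: [0.6045, -0.1417, 0.0393]
eef_rot: [3.138, 0.0, 1.541]
force: [-1.3, 0.8, 6.2]
grip_width: 0.0004
grip_force: 2.6
time_s: 9.75
ee_pos: [0.6045, -0.1417, 0.0383]
eef_rot: [3.138, 0.0, 1.541]
force: [-2.0, 0.5, 7.4]
grip_width: 0.0004
grip_force: 2.8
```

```bash
python3 -m pendant '[0,0,0.002,0,0,0,-1, 0,0,0.002,0,0,0,-1]';python3 -m pendant '[0,0,0.002,0,0,0,-1, 0,0,0.002,0,0,0,-1]';python3 -m pendant '[0,0,0.002,0,0,0,-1, 0,0,0.002,0,0,0,-1]'; python3 -c "
from h import *
from station import vision
c=vision.camera('side');cv2.imwrite('pics/a5.png',cv2.resize(c['pixels'][180:280,195:315,::-1],None,fx=5,fy=5,interpolation=cv2.INTER_CUBIC))"
```

```text
time_s: 9.95
ee_pos: [0.6045, -0.1417, 0.0374]
eef_rot: [3.138, 0.001, 1.541]
force: [-1.8, 0.6, 7.7]
grip_width: 0.0003
grip_force: 3.0
time_s: 10.15
ee_pos: [0.6046, -0.1417, 0.0365]
eef_rot: [3.138, 0.001, 1.541]
force: [-1.9, -0.2, 7.6]
grip_width: 0.0005
grip_force: 3.2
time_s: 10.35
ee_pos: [0.6047, -0.1417, 0.0356]
eef_rot: [3.138, 0.001, 1.541]
force: [-1.6, 1.2, 8.1]
grip_width: 0.0002
grip_force: 3.4
```

View pics/a5.png

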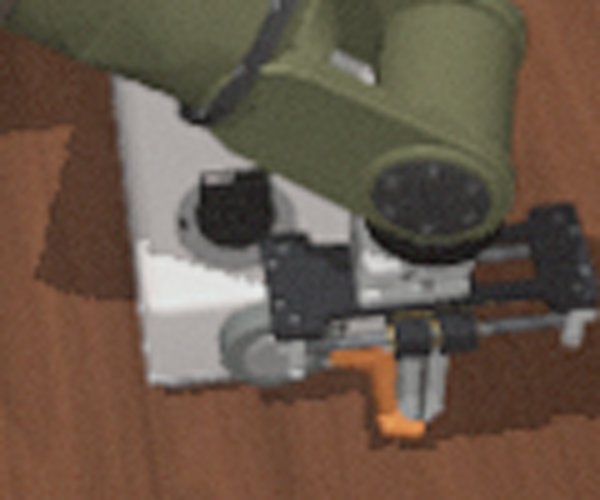

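The knob is at rest and the paddle is pushed low under the fingertips at ≈(400,420) in the crop. The end stop isn't reached yet, so I keep pressing in small steps until the force rises.

```bash
python3 -m pendant '[0,0,0.002,0,0,0,-1, 0,0,0.002,0,0,0,-1]';python3 -m pendant '[0,0,0.002,0,0,0,-1, 0,0,0.002,0,0,0,-1]';python3 -m pendant '[0,0,0.002,0,0,0,-1, 0,0,0.002,0,0,0,-1]';python3 -m pendant '[0,0,0.002,0,0,0,-1, 0,0,0.002,0,0,0,-1]'
```

```text
time_s: 10.6
ee_pos: [0.6047, -0.1417, 0.0347]
eef_rot: [3.138, 0.001, 1.541]
force: [-2.6, 0.8, 8.1]
grip_width: 0.0006
grip_force: 3.7
time_s: 10.8
ee_pos: [0.6048, -0.1417, 0.0338]
eef_rot: [3.138, 0.001, 1.541]
force: [-1.7, 0.7, 9.4]
grip_width: 0.0003
grip_force: 3.9
time_s: 11.0
ee_pos: [0.6049, -0.1417, 0.0329]
eef_rot: [3.138, 0.001, 1.541]
force: [-1.3, -0.6, 11.5]
grip_width: 0.0007
grip_force: 4.1
time_s: 11.2
ee_pos: [0.605, -0.1418, 0.0321]
eef_rot: [3.137, 0.001, 1.541]
force: [-1.8, 1.5, 11.2]
grip_width: 0.0004
grip_force: 4.4
```

```bash
python3 -m pendant '[0,0,0.002,0,0,0,-1, 0,0,0.002,0,0,0,-1]';python3 -m pendant '[0,0,0.002,0,0,0,-1, 0,0,0.002,0,0,0,-1]';python3 -m pendant '[0,0,0.002,0,0,0,-1, 0,0,0.002,0,0,0,-1]'; python3 -c "
from h import *
from station import vision
c=vision.camera('side');cv2.imwrite('pics/a6.png',cv2.resize(c['pixels'][215:275,235:315,::-1],None,fx=9,fy=9,interpolation=cv2.INTER_CUBIC))"
```

```text
time_s: 11.4
ee_pos: [0.6053, -0.1418, 0.0318]
eef_rot: [3.136, 0.001, 1.541]
force: [-3.2, 1.1, 16.3]
grip_width: 0.0002
grip_force: 6.4
time_s: 11.6
ee_pos: [0.6058, -0.1419, 0.0314]
eef_rot: [3.135, 0.001, 1.541]
force: [-1.3, 1.3, 18.7]
grip_width: 0.0004
grip_force: 8.2
time_s: 11.8
ee_pos: [0.6063, -0.1419, 0.031]
eef_rot: [3.134, 0.001, 1.541]
force: [-1.8, 1.6, 23.5]
grip_width: 0.0003
grip_force: 9.9
```

View pics/a6.png

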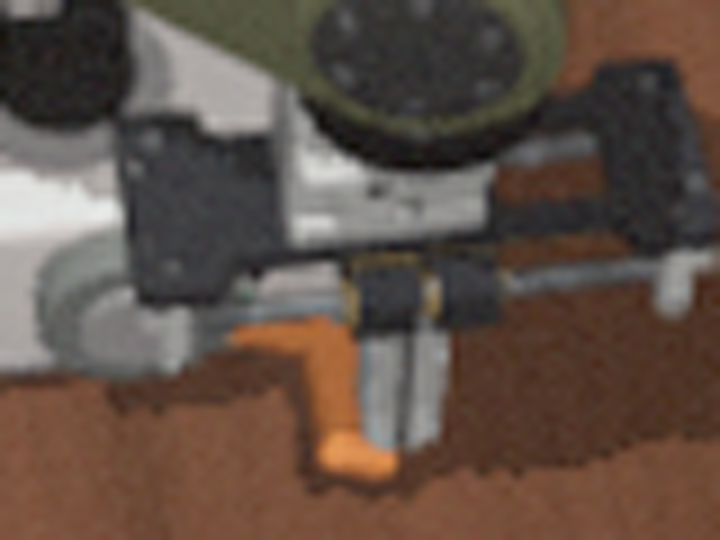

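The fingers are on the paddle, which is down at its end stop: the force now climbs steeply while the motion stalls. I ease back a little to a moderate hold and check it is steady.

```bash
python3 -m pendant '[0,0,-0.002,0,0,0,-1, 0,0,-0.002,0,0,0,-1, 0,0,-0.002,0,0,0,-1]'; python3 -m pendant '[0,0,0,0,0,0,-1,0,0,0,0,0,0,-1,0,0,0,0,0,0,-1,0,0,0,0,0,0,-1,0,0,0,0,0,0,-1,0,0,0,0,0,0,-1,0,0,0,0,0,0,-1,0,0,0,0,0,0,-1,0,0,0,0,0,0,-1,0,0,0,0,0,0,-1]'; python3 -c "
from station import vision,silhouettes
for n in ('side','top'):
  c=vision.camera(n)
  for t in ['flask','mug','jar']: print(n,t,[(s['score'],s['extent']) for s in silhouettes(t,c)[:1]])"
```

```text
time_s: 12.15
ee_pos: [0.6062, -0.1419, 0.0312]
eef_rot: [3.134, 0.001, 1.541]
force: [1.1, 1.8, 15.1]
grip_width: 0.0001
grip_force: 7.4
time_s: 13.15
ee_pos: [0.6062, -0.1419, 0.0312]
eef_rot: [3.134, 0.001, 1.541]
force: [1.5, 1.5, 15.0]
grip_width: 0.0006
grip_force: 7.4
side flask [(0.88, [331.4, 283.4, 364.5, 336.8])]
side mug [(0.57, [226.6, 319.7, 263.6, 360.5])]
side jar [(0.88, [228.1, 105.1, 240.9, 130.8])]
top flask [(0.62, [380.3, 110.9, 431.3, 156.8])]
top mug [(0.57, [388.3, 212.7, 433.0, 250.8])]
top jar [(0.74, [280.5, 200.3, 297.2, 220.0])]
```

The hold is steady at 15 N, and flask, mug and jar have not moved (the top-view jar hit is the knob).

```bash
python3 -c "
from station import order
print(order.hand_in())"
```

```text
the job is handed in; nothing more can be done
None
```

I turned the knob to its stop and it sprang back, then pushed the paddle past the third click to its end stop; the job was handed in at about 13 s with the fingers still holding it down at 15 N, and the flask, mug and jar did not move.

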